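Change the bench over from the blue feed to the yellow feed

ROBOT

A 6-joint arm with a two-finger parallel gripper is mounted at the origin on a cart in front of the work surface, level with it; the furniture and walls round the work are solid. World frame = base frame: x ahead of the robot, y to its left, z up, the work surface at z = 0. Lengths are in m, angles in degrees, forces in N, time in s.
With the tool pointing down it reaches from about 0.4 to 0.825 m from the base axis. Payload 7 kg.
Tool frame: the origin (TCP) lies midway between the tips of the shut fingers; the grasp point (between the pads) lies 19 mm behind it; z points along the fingers, y is the line along which they close (so a half turn about z gives the same grasp; the last joint's range is limited). The gripper opens to 88 mm and grips with 3 to 60 N. Pads are 19 mm wide; open, the fingers measure 130 mm over their backs; the gripper's body (78 mm by 193 mm) begins 47 mm behind the grasp point.
Start: joints at [-49.612, 20.546, 0.682, 0, -70.136, -16.507], TCP at [0.273, -0.617, 0.227] pointing down, gripper open.
Joint ranges: [-176.03, 176.03], [-82.01, 121.73], [-58.28, 71.71], [-173.87, 95.51], [-174.79, -0.11], [-173.66, 173.66]. Speed limits (degrees/s): [136.94, 136.94, 172.46, 180, 180, 180].

INTERFACE

Orientations are given as a 3x3 rotation matrix whose columns are the frame's x, y, z axes.
In Python, from rig import robot gives the robot as it stands. Calls block until the motion is done:
- robot.goto(position, orientation): joint-space move of the TCP to a pose.
- robot.servo_line(position, ori=None, speed=0.15): straight line of the TCP; ori=None keeps the orientation; speed is the mean speed in m/s.
- robot.movej(angles): joint-space move.
- robot.move_gripper(opening): opening from 0.0 (shut) to 1.0 (fully open); the grip force is fixed at half the most; returns when the fingers have stopped.
- robot.dwell(seconds).
- robot.ik(position, orientation): joint angles nearest the present ones, or None.
- robot.grab_frame(name): name is "side" or "top" or "wrist"; returns (picture, depth): 480x640x3 uint8, red, green, blue; 480x640 float32, m along the optical axis (not along the pixel's ray), 0 where there is no reading.
- robot.camera_info(name): a dict with "vfov" (degrees; the focal length in pixels is half the picture's height over the tangent of half this angle, whatever the lens; pixels are square), "cx", "cy" (the principal point, pixels), "view" (4x4, takes a point from world to camera coordinates); the wrist camera has in their place "T_tool_cam" (4x4, takes a point from camera to tool coordinates, whose origin is the TCP and whose axes are the flange's). Camera axes: x right, y down, z forward; pixel columns grow to the right and rows downward; lengths in m; the calibration is good to about 2 mm. The wrist camera is an equidistant fisheye: a pixel r from the principal point sees the ray r / f radians off the axis. A picture is of the moment at which its call begins: read the wrist's pose just before it. camera_info takes no time and is no camera call.
A pose or a line that the arm cannot do raises robot.Unreachable and nothing moves.
- robot.job_done(): hands the job in; it is judged then, once.
Readings, each from a call of its own:
- robot.read_t(): time.
- robot.read_qpos(): joint angles.
- robot.read_qvel(): joint speeds.
- robot.read_effort(): joint torques, N m.
- robot.read_position(): TCP position.
- robot.read_tcp_rot(): TCP orientation.
- robot.read_force(): force on the tool from outside, world axes, zero at the start.
- robot.read_ft_torque(): the same for the moment, N m.
- robot.read_grip_width(): opening from 0.0 (shut) to 1.0 (fully open).
- robot.read_finger_force(): force on a finger pad.
Only numpy, scipy, OpenCV 4.12 (cv2) and the standard library are available. Lean on these libraries where they do the work, as an engineer would, in place of code of your own. Each camera call takes 0.05 s, during which the arm holds its last target. There are 200 camera calls.

TASK

The blue feed is about to be shut down: on the changeover switch with the red knob, bring the lever from the blue side to the upright off position and let it rest there, still, for two full seconds; only then lay it fully over to the yellow side and let go. Do not move the lever of the other switch, the one with the black knob.

Things in the scene. Friction and masses are not known exactly. Their poses are not given: they have to be found in the camera images.
- feed_switch: Red-knobbed changeover switch: grey case bolted down on a dark base (base 100 x 150 mm in x, y; top 60 mm up). Origin: centre of the underside. Its x axis is along the lever's hinge, which lies 50 mm above the origin, z is up; the blue plate is at the +y end, the yellow plate at the -y end. Turned up to 40 degrees either way. Two inlets stick out 13 mm at the +x side.
- feed_lever (a joint): Angle of the red-knobbed lever about the x axis of feed_switch, rad: -0.785 laid fully over to blue (+y, end stop), 0 upright = off, +0.785 fully over to yellow (-y, end stop). Starts within 0.14 of the blue stop. No detent or spring: friction (about 1.5 N at the knob) keeps the lever wherever it is left.
- feed_knob (a point): Centre of the red knob on the lever's end, 85 mm from the hinge: 135 mm above the worktop when upright, 110 mm when laid fully over. The knob is a barrel 32 mm long along the hinge axis and 28 mm across, on a 10 mm rod. It turns with the lever, so a pinched knob slips a little in the fingers and lags behind them.
- spare_knob (a point): Centre of the black knob of the other switch, of the same size and build, standing beside the red one on its left or right, turned up to 40 degrees; its lever also lies over to its own blue side and must stay so.

How it is judged (in metres and radians):
On the way, in this order (a step that is already met when the one before it is completed fails the run):
1. the red-knobbed lever stands upright at off (within 12 degrees) and still (under 0.1 rad/s) for 1.5 s (value of joint feed_lever between -0.21 and 0.21 rad and velocity of joint feed_lever between -0.1 and 0.1 rad/s), for 1.5 s.
2. the red-knobbed lever is laid fully over to yellow (within 10 degrees of the stop) (value of joint feed_lever above 0.61 rad), for 0.2 s.
At the end, for the whole second after the job is handed in: The red-knobbed lever rests on the yellow side within 10 degrees of its stop, and the black knob is within 12 mm of where it was (value of joint feed_lever above 0.61 rad and velocity of joint feed_lever between -0.05 and 0.05 rad/s and distance of spare_knob from where it was at the start of the episode below 0.012 m); the robot touches nothing.
It fails at once if the lever of the black-knobbed switch is moved (its knob by more than 12 mm) (distance of spare_knob from where it was at the start of the episode above 0.012 m).
It also fails if it takes over 38 s, if anything falls off the work surface, if the arm or the gripper's body presses on something with over 40 N, if the wrist force passes 120 N, or if a joint passes its speed limit or range.

## Working session

There is one attempt and no reset: what is moved stays moved. The work goes in short steps, each a Python script; the robot and the scene stay as the last script left them, time stands still between calls to the robot, and variables do not carry over. Pictures are saved under pics/ and viewed, at most 10 in all, crops included, and the job is handed in when it is done.

```bash
mkdir -p pics; cat > h.py <<'E'
import numpy as np, cv2
from rig import robot
def cloud(name):
    im,d=robot.grab_frame(name); ci=robot.camera_info(name)
    f=240/np.tan(np.radians(ci['vfov'])/2)
    v,u=np.mgrid[:480,:640]
    P=np.stack([(u-ci['cx'])*d/f,(v-ci['cy'])*d/f,d,np.ones_like(d)],-1)
    W=P@np.linalg.inv(np.array(ci['view'])).T
    return im,d,W[...,:3]
E
python3 - <<'E'
from h import *
out=[]
for n in('top','side'):
    im,d,W=cloud(n); cv2.imwrite(f'pics/{n}0.png',im[...,::-1]); np.savez(f'{n}0.npz',im=im,d=d,W=W)
    hsv=cv2.cvtColor(im,cv2.COLOR_RGB2HSV); h,s,v=[hsv[...,i].astype(int) for i in range(3)]
    for c,m in dict(red=((h<8)|(h>172))&(s>130)&(v>60),blue=(h>95)&(h<130)&(s>110)&(v>50),yel=(h>20)&(h<35)&(s>120)&(v>80)).items():
        k,l,st,ce=cv2.connectedComponentsWithStats(m.astype(np.uint8))
        for i in range(1,k):
            if st[i,4]>40:
                q=(l==i)&(d>0); print(n,c,st[i],ce[i].round(),np.median(W[q],0).round(3),W[q].min(0).round(3),W[q].max(0).round(3))
print(robot.camera_info('top'),robot.camera_info('side'),robot.read_t())
E
```

```text
top red [604  52  28  15 230] [618.  59.] [ 0.87  -0.395  0.148] [ 0.859 -0.405  0.098] [ 0.887 -0.39   0.171]
top red [524 145  18  14 169] [532. 151.] [ 0.701 -0.245  0.131] [ 0.692 -0.313  0.002] [ 0.731 -0.237  0.161]
top red [389 213  18  20 266] [398. 222.] [ 0.568 -0.008  0.129] [ 0.551 -0.028  0.057] [0.586 0.007 0.134]
top red [479 335  51  14 281] [504. 341.] [ 0.348 -0.237  0.013] [ 0.336 -0.286  0.008] [ 0.359 -0.187  0.018]
top red [  187   339   128   141 13314] [246. 419.] [ 0.079  0.333 -0.32 ] [-0.103  0.163 -0.765] [ 0.235  0.488 -0.31 ]
top blue [401 205  14   7  50] [408. 208.] [ 0.609 -0.039  0.044] [ 0.603 -0.053  0.035] [ 0.614 -0.027  0.051]
top blue [237 218  15   6  52] [244. 220.] [0.577 0.287 0.044] [0.57  0.272 0.028] [0.582 0.303 0.051]
top blue [234 229  12  10  79] [240. 233.] [0.549 0.29  0.061] [0.534 0.274 0.057] [0.557 0.303 0.12 ]
top blue [388 231  13  12 105] [394. 237.] [ 0.548 -0.011  0.061] [ 0.538 -0.023  0.055] [0.559 0.001 0.065]
top blue [238 244  12  15 135] [243. 251.] [0.513 0.281 0.061] [0.5   0.271 0.057] [0.527 0.293 0.117]
top blue
[... 1924 characters left out ...]
7 0.005] [0.604 0.24  0.045]
{'vfov': 54.673807745063975, 'cx': 316.73061920127657, 'cy': 237.6816048339653, 'view': array([[ 0.02439622, -0.99929243, -0.02862636,  0.12799878],
       [-0.99614009, -0.02188413, -0.08500588,  0.54901369],
       [ 0.08431926,  0.03058969, -0.99596914,  0.91652987],
       [ 0.        ,  0.        ,  0.        ,  1.        ]])} {'vfov': 53.76187346338343, 'cx': 326.20284544410623, 'cy': 250.06076310276578, 'view': array([[-0.99865114, -0.04768437, -0.02054523,  0.52721622],
       [-0.01754839,  0.68238074, -0.73078628, -0.01852137],
       [ 0.04886676, -0.72944001, -0.68229708,  1.00503329],
       [ 0.        ,  0.        ,  0.        ,  1.        ]])} 0.1
```

View pics/top0.png

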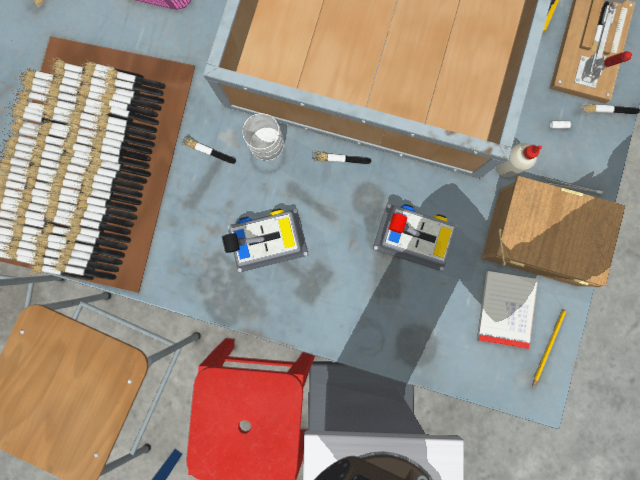

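View pics/side0.png

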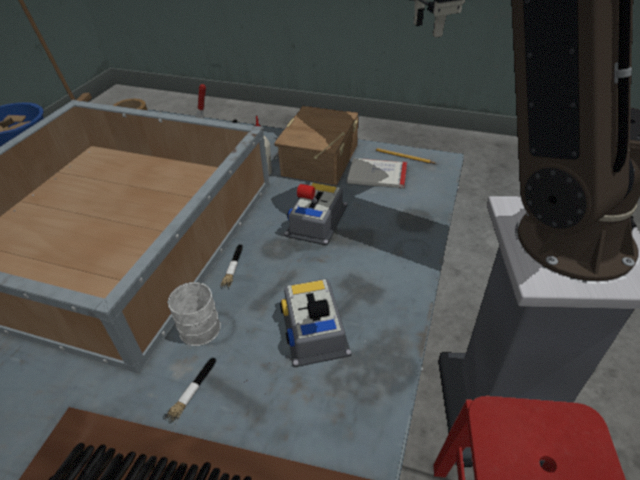

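```bash
python3 - <<'E'
from h import *
for n in('top','side'):
    z=np.load(n+'0.npz'); W=z['W']; im=z['im'];
    q=(W[...,2]>0.09)&(W[...,0]>.4)&(W[...,0]<.75)&(W[...,1]>-.2)&(W[...,1]<.45)
    k,l,st,ce=cv2.connectedComponentsWithStats(q.astype(np.uint8))
    for i in range(1,k):
        if st[i,4]>25: p=W[l==i]; print(n,st[i],p.min(0).round(3),np.median(p,0).round(3),p.max(0).round(3), im[l==i].mean(0).round())
    # plate rectangles at plate height
    hsv=cv2.cvtColor(im,cv2.COLOR_RGB2HSV); h,s,v=[hsv[...,i].astype(int) for i in range(3)]
    for c,m in dict(blue=(h>95)&(h<130)&(s>110)&(v>50),yel=(h>20)&(h<35)&(s>120)&(v>80)).items():
        for sw,y0,y1 in(('red',-.15,.05),('blk',.17,.33)):
            p=W[m&(abs(W[...,2]-.06)<.006)&(W[...,1]>y0)&(W[...,1]<y1)&(W[...,0]>.45)&(W[...,0]<.65)][:,:2].astype(np.float32)
            print(n,sw,c,len(p),cv2.minAreaRect(p))
E
```

```text
top [ 358  117  155   51 3548] [ 0.466 -0.2    0.09 ] [ 0.718 -0.092  0.158] [0.75  0.112 0.963] [147. 148. 143.]
top [388 213  22  20 317] [ 0.466 -0.034  0.091] [ 0.567 -0.008  0.128] [0.586 0.112 0.963] [194.  37.  30.]
top [222 233  27  20 341] [0.466 0.112 0.09 ] [0.527 0.291 0.126] [0.543 0.312 0.963] [50. 54. 59.]
top [496 239  10  27  89] [ 0.466 -0.2    0.091] [ 0.521 -0.196  0.109] [0.543 0.112 0.963] [126. 109.  78.]
top red blue 105 ((0.5486366748809814, -0.011079022660851479), (0.02013109251856804, 0.020042799413204193), 72.79673767089844)
top blk blue 197 ((0.5282097458839417, 0.28710275888442993), (0.05682754889130592, 0.01991298235952854), 15.160612106323242)
top red yel 315 ((0.5409206748008728, -0.10319117456674576), (0.020808152854442596, 0.05775557830929756), 74.05571746826172)
top blk yel 306 ((0.551994800567627, 0.19969269633293152), (0.05713176354765892, 0.020333241671323776), 14.897314071655273)
side [ 203  125   63   97 2668] [ 0.677 -0.2    0.09 ] [ 0.721 -0.066  0.14 ] [0.75  0.08  0.162] [90. 86. 81.]
side [325 132  20  22  71] [ 0.494 -0.2    0.09 ] [ 0.517 -0.194  0.111] [ 0.538 -0.182  0.15 ] [86. 74. 56.]
side [297 184  19  16 239] [ 0.549 -0.019  0.105] [0.566 0.002 0.122] [0.585 0.011 0.132] [117.  34.  32.]
side [307 299  23  21 377] [0.507 0.284 0.104] [0.523 0.306 0.124] [0.542 0.315 0.131] [28. 29. 30.]
side red blue 158 ((0.5638473033905029, -0.017205797135829926), (0.030984841287136078, 0.05665964633226395), 67.13333129882812)
side blk blue 330 ((0.5264806747436523, 0.2886967360973358), (0.05613569915294647, 0.022340497002005577), 16.164932250976562)
side red yel 113 ((0.5399485230445862, -0.1021430641412735), (0.02253047190606594, 0.05529195815324783), 71.9798355102539)
side blk yel 264 ((0.5506848096847534, 0.19980528950691223), (0.055832404643297195, 0.024099737405776978), 14.842354774475098)
```

The top view shows the red knob at about (398, 222) on the right-hand switch, leaning to its blue plate. The black-knobbed switch is at about (265, 235), well to the left. The side view shows the same: red knob (305, 191), black knob (318, 308). The red switch's centre is about (0.5535, -0.059), with yaw about -16°, and its lever at about -0.65 rad.

I'll push the knob with the shut fingers set broadside to the hinge.

```bash
cat >> h.py <<'E'
C=np.array([.5535,-.059]); Y=np.array([.276,.961]); Y/=np.linalg.norm(Y)
hx=np.array([Y[1],-Y[0],0]); dn=np.array([0,0,-1.])
R=np.stack([np.cross(hx,dn),hx,dn],1)
def pt(y,z): return np.r_[C+y*Y,z]
def push(th,off=.0235): # TCP that has the knob at lever angle th against the finger face
    return pt(-.085*np.sin(th)+off,.05+.085*np.cos(th)-.004)
def knob(n):
    im,d,W=cloud(n); hsv=cv2.cvtColor(im,cv2.COLOR_RGB2HSV); h,s,v=[hsv[...,i].astype(int) for i in range(3)]
    q=((h<8)|(h>172))&(s>130)&(v>50)&(W[...,2]>.09)&(abs(W[...,0]-C[0])<.08)&(abs(W[...,1]-C[1])<.1)
    p=W[q]; r=p[:,:2]-C; return im,len(p),np.percentile(r@Y,[2,50,98]).round(3),np.percentile(r@hx[:2],[2,50,98]).round(3),np.percentile(p[:,2],[2,50,98]).round(3)
E
python3 - <<'E'
from h import *
print(knob('top')[1:])
robot.move_gripper(0.0)
p=pt(.09,.25); a,b=robot.ik(p,R),robot.ik(p,R*[-1,-1,1]); print(a,b)
q=robot.read_qpos()
robot.goto(p,R if b is None or (a is not None and np.abs(np.subtract(a,q)).max()<=np.abs(np.subtract(b,q)).max()) else R*[-1,-1,1])
robot.servo_line(pt(.094,.112),speed=.1)
print(robot.read_t(),robot.read_position(),robot.read_force(),robot.read_grip_width())
im=knob('side')[0]; cv2.imwrite('pics/side1.png',cv2.resize(im[100:340,180:500],None,fx=2,fy=2)[...,::-1]); print(knob('side')[1:])
E
```

```text
(265, array([0.04 , 0.054, 0.065]), array([-0.015, -0.   ,  0.015]), array([0.118, 0.128, 0.133]))
[ 22.06805706  10.7178781   -9.71719709   0.         -69.56492481
 141.90783328] [ 22.06805706  10.7178781   -9.71719709   0.         -69.56492481
 -38.09216672]
5.6333 [0.57983928 0.03144029 0.11263904] [0.21839723 0.02823376 0.39201254] 0.0035562201592592648
(69, array([0.047, 0.062, 0.086]), array([-0.02 , -0.015, -0.009]), array([0.11 , 0.124, 0.149]))
```

View pics/side1.png

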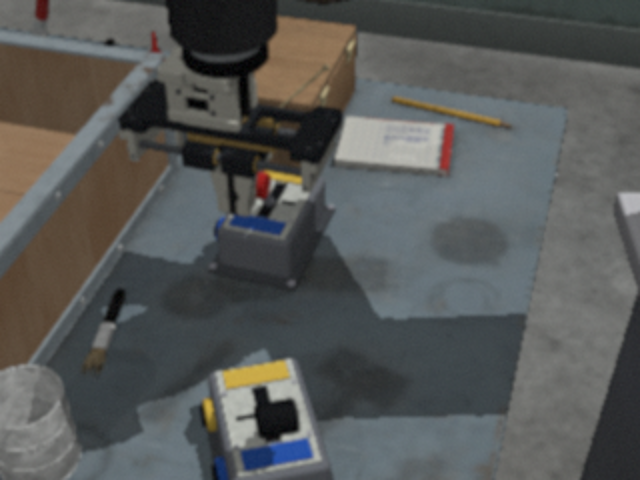

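The shut fingers, at about (235, 190) in this crop, stand on the blue side of the red knob, at about (263, 183). The gripper body is clear of the crate wall. Next I'll push to upright.

```bash
python3 - <<'E'
from h import *
for th in(-.6,-.4,-.2,-.04):
    robot.servo_line(push(th),speed=.05); print(robot.read_t(),robot.read_position().round(4) if hasattr(robot.read_position(),'round') else robot.read_position(),np.round(robot.read_force(),1))
robot.dwell(.3)
for n in('top','side'):
    r=knob(n); print(r[1:]); cv2.imwrite(f'pics/{n}2.png',cv2.resize(r[0][120:300,260:500],None,fx=3,fy=3)[...,::-1])
print(robot.read_t())
E
```

```text
6.3417 [0.5745 0.0118 0.1185] [-5.6 13.6 14.4]
6.8333 [ 0.5719 -0.0032  0.1274] [-0.8  8.8 13.2]
7.325 [ 0.5651 -0.0204  0.1298] [1.4 2.3 2.1]
7.75 [ 0.5599 -0.0339  0.1304] [-0.1  0.3 -0.2]Traceback (most recent call last):
  File "<stdin>", line 6, in <module>
  File "h.py", line 19, in knob
    p=W[q]; r=p[:,:2]-C; return im,len(p),np.percentile(r@Y,[2,50,98]).round(3),np.percentile(r@hx[:2],[2,50,98]).round(3),np.percentile(p[:,2],[2,50,98]).round(3)
                                          ~~~~~~~~~~~~~^^^^^^^^^^^^^^^
    return _quantile_unchecked(
        a, q, axis, out, overwrite_input, method, keepdims, weights)
    return _ureduce(a,
                    func=_quantile_ureduce_func,
    ...<5 lines>...
                    overwrite_input=overwrite_input,
                    method=method)
    r = func(a, **kwargs)
    result = _quantile(arr,
                       quantiles=q,
    ...<2 lines>...
                       out=out,
                       weights=wgt)
    slices_having_nans = np.isnan(arr[-1, ...])
                                  ~~~^^^^^^^^^
IndexError: index -1 is out of bounds for axis 0 with size 0
```

```bash
python3 - <<'E'
from h import *
im,d=robot.grab_frame('side'); cv2.imwrite('pics/side2.png',cv2.resize(im[120:270,220:420],None,fx=4,fy=4)[...,::-1])
print(robot.read_t(),np.round(robot.read_force(),1))
E
```

```text
8.15 [-0.2 -0.  -0.1]
```

View pics/side2.png

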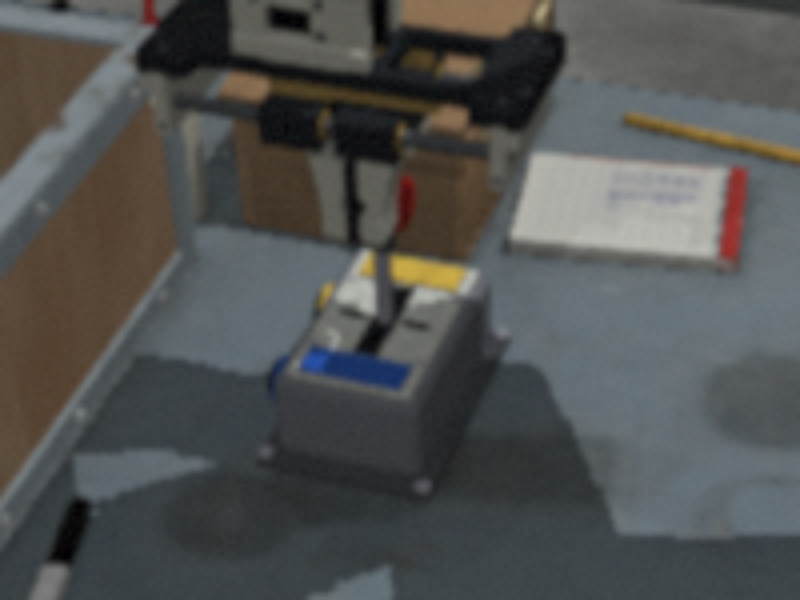

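The lever is standing about upright, with the knob at about (405, 205) in front of the fingers. I'll back the fingers off and measure the angle.

```bash
python3 - <<'E'
from h import *
robot.servo_line(pt(.10,.14),speed=.1)
for n in('top','side'):
    im,d,W=cloud(n); cv2.imwrite(f'pics/{n}3.png',cv2.resize(im[120:270,220:420] if n=='side' else im[160:310,330:530],None,fx=4,fy=4)[...,::-1])
    try: print(knob(n)[1:])
    except Exception as e: print(n,'hidden')
print(robot.read_t(),np.round(robot.read_force(),1))
E
```

```text
(279, array([-0.013,  0.001,  0.013]), array([-0.015, -0.001,  0.014]), array([0.134, 0.147, 0.151]))
(78, array([-0.008,  0.007,  0.015]), array([-0.018, -0.012,  0.003]), array([0.125, 0.144, 0.149]))
9.2333 [ 0.  -0.4 -0.7]
```

View pics/side3.png

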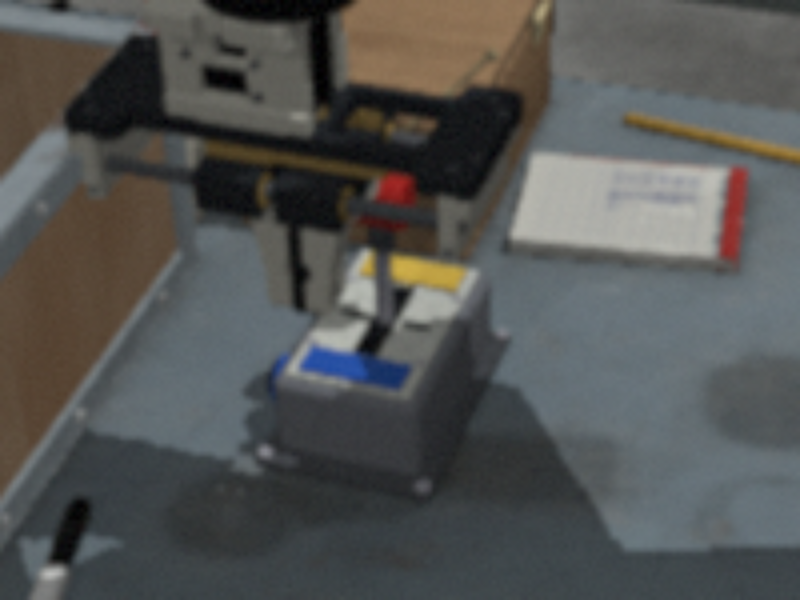

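The lever is upright and still: the knob is at y ≈ 0.00, z ≈ 0.135 in the switch frame. I'll wait out the two seconds, then lay it over to yellow.

```bash
python3 - <<'E'
from h import *
robot.dwell(2.3)
robot.servo_line(push(-.15),speed=.1)
for th in(.15,.35,.55,.72):
    robot.servo_line(push(th),speed=.05); print(robot.read_t(),np.round(robot.read_position(),4),np.round(robot.read_force(),1))
robot.dwell(.4)
robot.servo_line(push(.72,.05)+[0,0,.015],speed=.1)
robot.servo_line(pt(.06,.25),speed=.15)
for n in('top','side'):
    r=knob(n); print(r[1:]); cv2.imwrite(f'pics/{n}4.png',cv2.resize(r[0][120:270,220:420] if n=='side' else r[0][160:310,330:530],None,fx=4,fy=4)[...,::-1])
print(robot.read_t(),np.round(robot.read_force(),1))
E
```

```text
12.9833 [ 0.5562 -0.049   0.1299] [-0.2 -0.3 -0.6]
13.475 [ 0.5515 -0.0649  0.1256] [ 0.7 -0.6  0.6]
13.9667 [ 0.5473 -0.0795  0.1182] [ 0.9 -0.5 -0.2]
14.4083 [ 0.5441 -0.0906  0.1096] [-0.7 -0.7 -0.4]
(270, array([-0.071, -0.057, -0.046]), array([-0.016, -0.001,  0.014]), array([0.113, 0.123, 0.128]))
(188, array([-0.065, -0.05 , -0.044]), array([-0.019, -0.005,  0.013]), array([0.104, 0.118, 0.125]))
16.4583 [-0.2 -0.  -0.6]
```

View pics/side4.png

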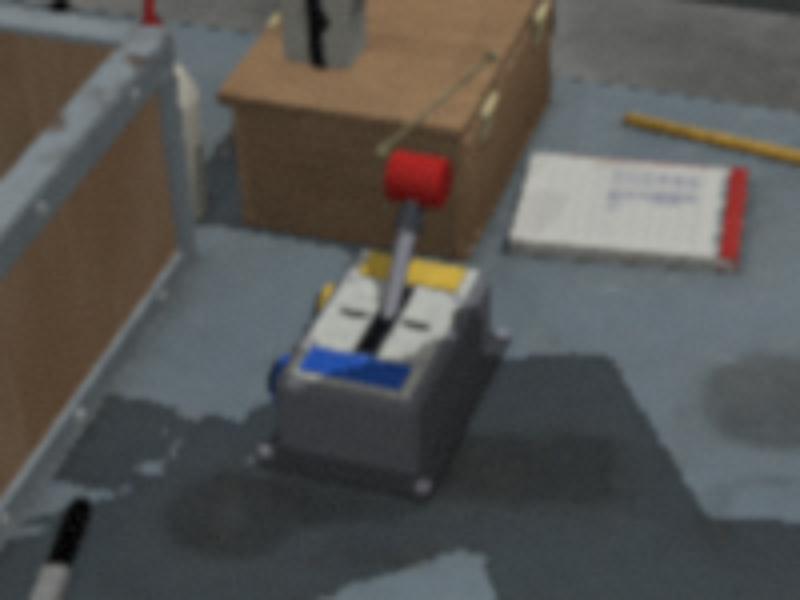

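The lever now lies over to yellow at about 0.74 rad, where 0.61 is needed. The knob is at about (418, 178) and the gripper is clear. I'll hand it in.

```bash
python3 -c "
from rig import robot
robot.dwell(.3); print(robot.job_done(), robot.read_t())"
```

```text
the job is handed in; nothing more can be done
the job is handed in; nothing more can be done
```

The red-knobbed lever rested upright for over two seconds, then was laid over to yellow (about 0.74 rad) and released; I kept away from the black-knobbed switch, though I did not re-measure its knob, and handed the job in without seeing a verdict.

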